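# Put the lab bench containers back on their own stations

## Task

The four things on this clinic bench stand on each other's stations. Put each upright on the middle of its own: the steel weight on the balance, the flask on the stirrer, the square jar on the slotted drain stand and the tube block in the fenced dock, parking things on the free cork mat when you need room. Set everything down gently without dropping or tipping it, and leave the little amber dropper bottle standing where it is.

Things in the scene. Friction and masses are not known exactly. Their poses are not given: they have to be found in the camera images.
- weight: Origin: centre of its underside; z axis up. Polished steel calibration weight, about 0.5 kg: upright cylinder 40 mm in diameter and 42 mm high, then a neck 16 mm thick and a round knob 24 mm in diameter from 58 to 66 mm (its top). At the start it stands on the drain stand or in the dock.
- flask: Origin: centre of its underside; z axis up. Stoppered conical flask of green glass, about 0.13 kg: 64 mm in diameter at the base, tapering to a straight neck 27 mm in diameter between 50 and 80 mm height, a lip 32 mm wide from 80 to 84 mm, a dark stopper up to 94 mm. Grip it by the neck, at about 65 mm. Starts on the drain stand or in the dock.
- jar: Origin: centre of its underside; z axis up. Square glass staining jar, about 0.2 kg: body 44 x 44 mm and 56 mm high, sides along its x and y axes, under a black square lid 50 x 50 mm from 56 to 70 mm height; white slide holder seen inside. Body and lid are one piece; it can be gripped across two facing sides, at body or lid. At the start it stands on the balance or on the stirrer.
- tube_block: Origin: centre of its underside; z axis up. White plastic block with two grey-capped tubes standing in it, one rigid piece, about 0.16 kg: 34 mm along its x, 62 mm along its y, 44 mm high; the caps, 16 mm in diameter, stand 16 mm to either side of its middle along y and reach 64 mm height. Grip it across its 34 mm width (its x). Starts on the balance or stirrer.
- balance: Fixed to the bench. Origin: centre of its underside, exactly below the middle of the seat; x axis points away from its front, z up. Small white weighing balance, 115 x 100 mm (x -65 to +50 mm), with a square steel pan 88 mm wide and a dark display and two buttons along its front edge (-x). The flat pan top is the seat, 30 mm above the bench. Own place of the weight.
- stirrer: Fixed to the bench. Origin: centre of its underside, exactly below the middle of the seat; x axis points away from its front, z up. Small grey magnetic stirrer, 115 x 100 mm (x -65 to +50 mm), with a round white plate 92 mm in diameter and a small black knob at one front corner. The flat plate top is the seat, 30 mm above the bench. Own place of the flask.
- drain_stand: Fixed to the bench. Origin: centre of its underside, exactly below the middle of the seat; x axis points away from its front, z up. Steel drain stand 100 x 100 mm on four thin legs, its flat top marked by seven parallel dark slots; the top is the seat, 30 mm above the bench. Own place of the square jar.
- dock: Fixed to the bench. Origin: centre of its underside, exactly below the middle of the seat; x axis points away from its front, z up. Grey loading dock 110 x 110 mm with a low black fence, 6 mm high and 6 mm thick, round three sides (open towards -x). Its flat floor, 98 mm wide between the fences, is the seat, 30 mm above the bench. Own place of the tube block; any turn will do.
- cork_mat: Round cork mat, 94 mm in diameter and 6 mm thick, fixed to the bench, empty at the start: the free spot. Origin: centre of its underside on the bench; its top is 6 mm above that.
- dropper: Small amber glass dropper bottle, 28 mm in diameter, 66 mm high with its rubber bulb, loose on the bench between the stations. A bystander: leave it standing. Origin: centre of its underside.

How it is judged:
By the outcome, as a careful person would: the job done as asked, in the order asked, and still so for the second after the job is handed in, with the robot touching nothing.
It also fails if it takes over 128 s, if anything falls off the work surface, if the arm or the gripper's body presses on something with over 40 N, if the wrist force passes 120 N, or if a joint passes its speed limit or range.

## Robot

A 6-joint arm with a two-finger parallel gripper is mounted at the origin on the work surface. World frame = base frame: x ahead of the robot, y to its left, z up, the work surface at z = 0. Lengths are in m, angles in rad, forces in N, time in s.
With the tool pointing down it reaches from about 0.4 to 0.825 m from the base axis. Payload 7 kg.
Tool frame: the origin (TCP) lies between the finger pads; the fingertips stand 17 mm ahead of it and the grasp point (between the pads) lies 2 mm behind it (manip.tcp_to_tips is the z of the fingertips in the tool frame, in m); z points along the fingers, y is the line along which they close (so a half turn about z gives the same grasp; the last joint's range is limited). The gripper opens to 85 mm and grips with 20 to 120 N. Pads are 22 mm wide; open, the fingers measure 114 mm over their backs; the gripper's body (76 mm by 85 mm) begins 54 mm behind the grasp point. The pads swing forward as they close: fully open they stand 13 mm farther back than shut.
Start: joints at [-0.933, 0.359, 0.012, 0, -1.224, -0.288], TCP at [0.231, -0.634, 0.248] pointing down, gripper open.
Joint ranges: [-3.07, 3.07], [-1.43, 2.12], [-1.02, 1.25], [-3.03, 1.67], [-3.05, -0], [-3.03, 3.03]. Speed limits (rad/s): [2.39, 2.39, 3.01, 3.14, 3.14, 3.14].

## Interface

Orientations are given as a unit quaternion [w, x, y, z].
In Python, from rig import manip gives the robot as it stands.
- The arm moves only by the shell command python3 -m jog 'ROWS' [FORCE]. ROWS is JSON, a list of rows, each a list of 3 entries, a list of its own where there are three numbers: the shift along the tool's x, y, z in cm, then the turn, a rotation vector about the tool's x, y, z in rad, then the opening, from 0 (shut) to 1 (fully open). A call has 1 to 12 rows; each row is the pose to reach, as a shift and turn from the pose commanded when the call began, along the tool's axes at that moment; what a row does not reach only later rows make up. A row lasts 1/10 s, in which the tool goes at most 50 mm and 8.59 degrees, less where a joint would pass 70% of its speed; a pose out of reach is approached as far as the arm can. A call with a gripper value outside its range is refused whole. The fingers move at their own pace and stop on an object; FORCE is the grip in N (left out, the last holds). Time passes only in rows, so rows that repeat a pose let the fingers close. It gives the time, the measured TCP pose, the force, the opening and the grip force at its end, in the units of the state.
- manip.state(): the state, without advancing time (a new reading comes with each control period).
- manip.camera(name): name is "scene" or "top" or "wrist"; returns a dict with "img" (420x560x3 uint8, red, green, blue), "fx", "fy", "cx", "cy" (pixels), "R" (3x3) and "t" (3): a world point X has camera coordinates R X + t; the wrist camera has in their place "T_tool_cam" (4x4, takes a point from camera to tool coordinates, whose origin is the TCP and whose axes are the flange's). Camera axes: x right, y down, z forward; pixel columns grow to the right and rows downward; lengths in m; the calibration is good to about 2 mm. A picture is of the moment at which its call begins: read the wrist's pose just before it. There is no depth.
- manip.hand_in(): hands the job in; it is judged then, once.
The state is a dict: "clock": time; "joint_positions": joint angles; "dq": joint speeds; "tau": joint torques, N m; "eef_pos": TCP position; "ee_rot": TCP orientation; "wrist_force": force on the tool from outside, world axes, zero at the start; "torque": the same for the moment, N m; "gripper_width": opening from 0.0 (shut) to 1.0 (fully open); "finger_force": force on a finger pad.
Only numpy, scipy, OpenCV 4.12 (cv2) and the standard library are available. Lean on these libraries where they do the work, as an engineer would, in place of code of your own. Each camera call takes 0.05 s, during which the arm holds its last target. There are 200 camera calls.

## Working session

There is one attempt and no reset: what is moved stays moved. The work goes in short steps, Python scripts to look and compute and a shell command to move; the robot and the scene stay as the last step left them, time stands still between calls to the robot, and variables do not carry over. Pictures are saved under pics/ and viewed, at most 14 in all, crops included, and the job is handed in when it is done.

```bash
mkdir -p pics; ls; python3 - <<'E'
from rig import manip
import cv2
s=manip.state();print(s['clock'],s['eef_pos'],s['ee_rot'],s['gripper_width'])
for n in('scene','top'):
    c=manip.camera(n);cv2.imwrite(f'pics/{n}0.png',c['img'][...,::-1]);print(n,c['fx'],c['fy'],c['cx'],c['cy'],c['R'],c['t'])
E
```

```text
pics
0.0 [ 0.23115616 -0.63371045  0.24736499] [-2.28549756e-04 -1.73962489e-01  9.84751928e-01  8.00733439e-04] 1.000708889309446
scene 531.4965334271516 531.4965334271516 279.08866424112904 208.40470011634713 [[ 0.69279135  0.72092264  0.01762665]
 [ 0.56218032 -0.52461179 -0.63932446]
 [-0.45165632  0.45282781 -0.76873503]] [-0.37396072 -0.28329668  1.30028554]
top 508.2734884286447 508.2734884286447 283.8599114398683 208.83402250619784 [[-7.27666212e-04 -9.99702273e-01  2.43892469e-02]
 [-9.94433997e-01 -1.84622442e-03 -1.05345228e-01]
 [ 1.05358892e-01 -2.43301524e-02 -9.94136584e-01]] [-0.01257772  0.56252965  0.92171298]
```

View pics/top0.png

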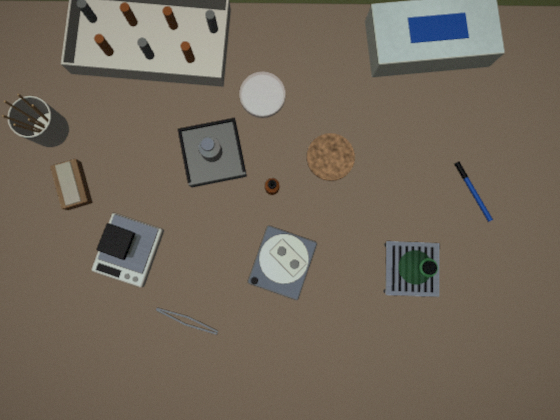

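View pics/scene0.png

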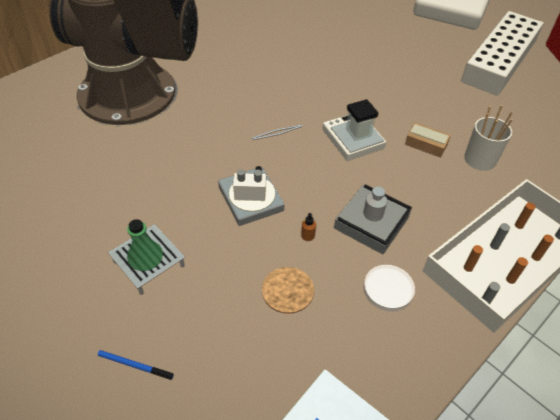

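The jar is on the balance (top image about 118,245), the block on the stirrer (288,257), the weight in the dock (209,150) and the flask on the drain stand (420,267). The cork is at (330,157) and the dropper at (272,186). Next I'll measure by masks.

```bash
cat > h.py <<'E'
import numpy as np, cv2
from rig import manip
from scipy.spatial.transform import Rotation as Ro
def q2R(q): return Ro.from_quat([q[1],q[2],q[3],q[0]]).as_matrix()
def cam(n):
    s=manip.state(); c=manip.camera(n)
    if n=='wrist':
        Rt=q2R(s['ee_rot']); T=c['T_tool_cam']; c['Rwc']=Rt@T[:3,:3]; c['C']=Rt@T[:3,3]+s['eef_pos']
    else: c['Rwc']=c['R'].T; c['C']=-c['R'].T@c['t']
    return c
def ray(c,uv,z):
    uv=np.atleast_2d(np.array(uv,float)); d=np.c_[(uv[:,0]-c['cx'])/c['fx'],(uv[:,1]-c['cy'])/c['fy'],np.ones(len(uv))]@c['Rwc'].T
    return (c['C']+d*((z-c['C'][2])/d[:,2])[:,None])[:,:2]
def proj(c,X):
    p=(np.atleast_2d(X)-c['C'])@c['Rwc']; return np.c_[p[:,0]/p[:,2]*c['fx']+c['cx'],p[:,1]/p[:,2]*c['fy']+c['cy']]
E
python3 - <<'E'
from h import *
c=cam('top');np.set_printoptions(precision=4,suppress=True);print(c['C'])
im=c['img'];cv2.imwrite('pics/topc.png',cv2.resize(im[110:310,80:450,::-1],None,fx=2.16,fy=2.16,interpolation=cv2.INTER_CUBIC))
for n,uv,z in [('jar',(118,240),.1),('block',(288,257),.094),('weight',(208,146),.096),('flask',(429,268),.124),('cork',(330,157),.006),('dropper',(272,184),.06),('dock',(212,152),.03),('stir',(284,259),.03),('bal',(130,245),.03),('drain',(413,269),.03)]: print(n,ray(c,uv,z)[0])
E
```

```text
[0.4623 0.0109 0.9759]
jar [0.501 0.273]
block [ 0.472  -0.0178]
weight [0.6664 0.1227]
flask [ 0.4532 -0.2534]
cork [ 0.6666 -0.1027]
dropper [0.6048 0.01  ]
dock [0.6702 0.1234]
stir [ 0.4691 -0.0125]
bal [0.4949 0.2716]
drain [ 0.4504 -0.2525]
```

View pics/topc.png

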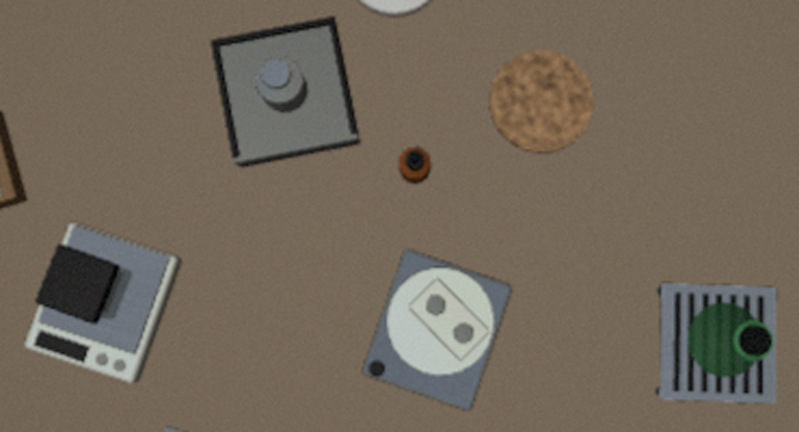

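```bash
cat > to.py <<'E'
# to.py x y z yaw_deg(of tool y, mod 180): shift cm and turn from the present pose
import sys; from h import *
x,y,z,yaw=map(float,sys.argv[1:5]); s=manip.state(); R=q2R(s['ee_rot']); p=np.array(s['eef_pos'])
# target: tool z straight down, tool y at yaw (nearest of the two)
best=None
for a in np.deg2rad([yaw,yaw+180]):
    ty=np.array([np.cos(a),np.sin(a),0]); tz=np.array([0,0,-1.]); Rt=np.c_[np.cross(ty,tz),ty,tz]
    rv=Ro.from_matrix(R.T@Rt).as_rotvec()
    if best is None or np.linalg.norm(rv)<np.linalg.norm(best): best=rv
d=R.T@(np.array([x,y,z])-p)*100
print('pos',p.round(4),'yaw',np.rad2deg(np.arctan2(R[1,1],R[0,1])).round(2),'j6',round(s['joint_positions'][5],2),'clock',s['clock'],'w',round(s['gripper_width'],3))
print('shift',d.round(2),'turn',best.round(3),'rows>=',int(np.ceil(max(np.linalg.norm(d)/5,np.linalg.norm(best)/.1499))))
E
python3 -c "
from rig import manip;print(manip.tcp_to_tips, manip.camera('wrist')['T_tool_cam'])"
python3 to.py 0.45 -0.25 0.30 90
```

```text
0.017 [[ 4.80406965e-04 -9.66323982e-01 -2.57328062e-01  6.51724140e-02]
 [ 9.99999374e-01  2.04307117e-04  1.09968495e-03  7.69129395e-04]
 [-1.01007799e-03 -2.57328429e-01  9.66323475e-01 -1.24903700e-01]
 [ 0.00000000e+00  0.00000000e+00  0.00000000e+00  1.00000000e+00]]
pos [ 0.2312 -0.6339  0.2477] yaw 110.04 j6 -0.29 clock 0.2 w 1.001
shift [-33.71  28.57  -5.2 ] turn [ 0.001 -0.     0.35 ] rows>= 9
```

```bash
python3 -m jog '[[[-33.7,28.6,-2],[0,0,0.35],1],[[-33.7,28.6,-2],[0,0,0.35],1],[[-33.7,28.6,-2],[0,0,0.35],1],[[-33.7,28.6,-2],[0,0,0.35],1],[[-33.7,28.6,-2],[0,0,0.35],1],[[-33.7,28.6,-2],[0,0,0.35],1],[[-33.7,28.6,-2],[0,0,0.35],1],[[-33.7,28.6,-2],[0,0,0.35],1],[[-33.7,28.6,-2],[0,0,0.35],1],[[-33.7,28.6,-2],[0,0,0.35],1],[[-33.7,28.6,-2],[0,0,0.35],1],[[-33.7,28.6,-2],[0,0,0.35],1]]'
python3 - <<'E'
from h import *
import pickle
c=cam('wrist');pickle.dump(c,open('w_drain.pkl','wb'))
print(c['C'],c['fx'])
E
python3 to.py 0.47 -0.012 0.268 90
```

```text
clock: 1.4
eef_pos: [0.4495, -0.2502, 0.2682]
ee_rot: [-0.0, 0.0, 1.0, 0.0]
wrist_force: [0.5, -0.4, -0.7]
gripper_width: 1.005
finger_force: 0.0
[ 0.38416259 -0.24951864  0.39310044] 323.0672801051355
pos [ 0.4493 -0.2506  0.2681] yaw 89.93 j6 -1.45 clock 1.45 w 1.004
shift [-2.040e+00  2.386e+01  1.000e-02] turn [ 0.    -0.    -0.001] rows>= 5
```

```bash
python3 -m jog '[[[-2,23.9,0],[0,0,0],1],[[-2,23.9,0],[0,0,0],1],[[-2,23.9,0],[0,0,0],1],[[-2,23.9,0],[0,0,0],1],[[-2,23.9,0],[0,0,0],1],[[-2,23.9,0],[0,0,0],1],[[-2,23.9,0],[0,0,0],1],[[-2,23.9,0],[0,0,0],1]]' | grep eef
python3 - <<'E'
from h import *
import pickle
c=cam('wrist');pickle.dump(c,open('w_stir.pkl','wb'))
E
python3 to.py 0.495 0.27 0.268 90
```

```text
eef_pos: [0.4698, -0.0122, 0.2682]
pos [ 0.4698 -0.0124  0.2682] yaw 89.87 j6 -1.97 clock 2.3 w 1.001
shift [-2.460e+00  2.824e+01  1.000e-02] turn [-0.    -0.    -0.002] rows>= 6
```

```bash
python3 -m jog '[[[-2.5,28.2,0],[0,0,0],1],[[-2.5,28.2,0],[0,0,0],1],[[-2.5,28.2,0],[0,0,0],1],[[-2.5,28.2,0],[0,0,0],1],[[-2.5,28.2,0],[0,0,0],1],[[-2.5,28.2,0],[0,0,0],1],[[-2.5,28.2,0],[0,0,0],1],[[-2.5,28.2,0],[0,0,0],1],[[-2.5,28.2,0],[0,0,0],1]]' | grep eef
python3 - <<'E'
from h import *
import pickle
c=cam('wrist');pickle.dump(c,open('w_bal.pkl','wb'))
E
python3 to.py 0.66 0.12 0.268 90
```

```text
eef_pos: [0.4953, 0.2695, 0.2682]
pos [0.4953 0.2695 0.2684] yaw 89.87 j6 -2.42 clock 3.25 w 1.002
shift [-16.5  -14.91   0.04] turn [-0.    -0.    -0.002] rows>= 5
```

```bash
python3 -m jog '[[[-16.5,-14.9,0],[0,0,0],1],[[-16.5,-14.9,0],[0,0,0],1],[[-16.5,-14.9,0],[0,0,0],1],[[-16.5,-14.9,0],[0,0,0],1],[[-16.5,-14.9,0],[0,0,0],1],[[-16.5,-14.9,0],[0,0,0],1],[[-16.5,-14.9,0],[0,0,0],1],[[-16.5,-14.9,0],[0,0,0],1]]' | grep eef
python3 - <<'E'
from h import *
import pickle
c=cam('wrist');pickle.dump(c,open('w_dock.pkl','wb'))
ims=[]
for n in('drain','stir','bal','dock'):
    im=pickle.load(open(f'w_{n}.pkl','rb'))['img'].copy()
    cv2.imwrite(f'pics/w_{n}.png',im[...,::-1]); ims.append(im[60:360,80:480,::-1])
cv2.imwrite('pics/mos.png',np.vstack([np.hstack(ims[:2]),np.hstack(ims[2:])]))
E
```

```text
eef_pos: [0.6594, 0.1217, 0.2687]
```

View pics/mos.png

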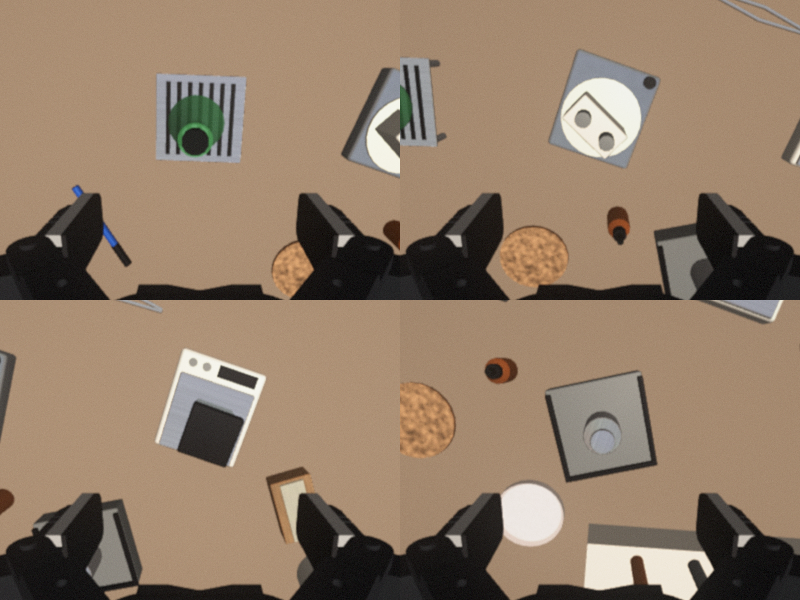

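```bash
cat > m1.py <<'E'
from h import *
import pickle
np.set_printoptions(precision=4,suppress=True)
win={'drain':(220,120,340,240),'stir':(220,100,350,240),'bal':(225,100,355,230),'dock':(210,125,350,250)}
def rect(c,m,z,n):
    k=cv2.findContours(m,cv2.RETR_EXTERNAL,cv2.CHAIN_APPROX_NONE)[0]; k=max(k,key=cv2.contourArea)[:,0,:]
    P=(ray(c,k,z)*1000).astype(np.float32); (x,y),(w,h),a=cv2.minAreaRect(P); print(n,'z',z,'centre',x/1000,y/1000,'size',w,h,'ang',a)
    return k
for n,(x0,y0,x1,y1) in win.items():
    c=pickle.load(open(f'w_{n}.pkl','rb')); im=c['img'].astype(int); r,g,b=im[...,0],im[...,1],im[...,2]
    hsv=cv2.cvtColor(c['img'],cv2.COLOR_RGB2HSV)
    fg=((r-b)<28)&~((r-b>14)&(r>120)&(r<200)); m=np.zeros(fg.shape,np.uint8); m[y0:y1,x0:x1]=(fg[y0:y1,x0:x1]*255)
    m=cv2.morphologyEx(m,cv2.MORPH_OPEN,np.ones((3,3)));cv2.imwrite(f'pics/m_{n}.png',m)
    for z in(.024,.03,.036): rect(c,m,z,n)
    if n=='drain':
        g2=((g-r>20)).astype(np.uint8)*255; k=rect(c,g2,.03,'flaskgreen'); 
    if n=='bal':
        d=np.zeros_like(m); d[160:235,250:330]=((im.max(2)<60)[160:235,250:330]*255); rect(c,cv2.morphologyEx(d,cv2.MORPH_OPEN,np.ones((3,3))),.1,'lid')
ims=[cv2.imread(f'pics/m_{n}.png')[100:250,210:355] for n in win]
crops=[cv2.imread(f'pics/w_{n}.png')[100:250,210:355] for n in win]
cv2.imwrite('pics/mm.png',cv2.resize(np.vstack([np.hstack(ims),np.hstack(crops)]),(795,411)))
E
python3 m1.py
```

```text
drain z 0.024 centre 0.45123785400390626 -0.249138671875 size 100.29198455810547 100.71990203857422 ang 87.79654693603516
drain z 0.03 centre 0.45014749145507815 -0.24914485168457032 size 98.66168212890625 99.08265686035156 ang 87.79653930664062
drain z 0.036 centre 0.44905706787109373 -0.2491510009765625 size 97.03136444091797 97.44537353515625 ang 87.79656219482422
flaskgreen z 0.03 centre 0.45662371826171877 -0.253496826171875 size 64.81156158447266 66.50178527832031 ang 44.505035400390625
stir z 0.024 centre 0.4618384399414063 -0.0076796340942382815 size 98.23173522949219 112.4180908203125 ang 70.69686889648438
stir z 0.03 centre 0.4609042663574219 -0.007739376068115234 size 96.63491821289062 110.59060668945312 ang 70.69685363769531
stir z 0.036 centre 0.4599700622558594 -0.007799160003662109 size 95.03809356689453 108.76319885253906 ang 70.69686889648438
bal z 0.024 centre 0.4876045532226562 0.2807998352050781 size 97.00969696044922 114.63933563232422 ang 71.52454376220703
bal z 0.03 centre 0.48666650390625 0.2806307067871094 size 95.4327621459961 112.77584075927734 ang 71.52452850341797
bal z 0.036 centre 0.48572845458984376 0.28046163940429686 size 93.8558349609375 110.91230010986328 ang 71.52452850341797
lid z 0.1 centre 0.49752206420898437 0.2802807922363281 size 48.03761291503906 49.065650939941406 ang 69.9339599609375
dock z 0.024 centre 0.6735391235351562 0.1257879333496094 size 110.60328674316406 112.41316986083984 ang 11.502262115478516
dock z 0.03 centre 0.6722471923828125 0.12573320007324218 size 108.80770874023438 110.58838653564453 ang 11.50218391418457
dock z 0.036 centre 0.670955078125 0.125678466796875 size 107.01224517822266 108.76353454589844 ang 11.50218391418457
```

View pics/mm.png

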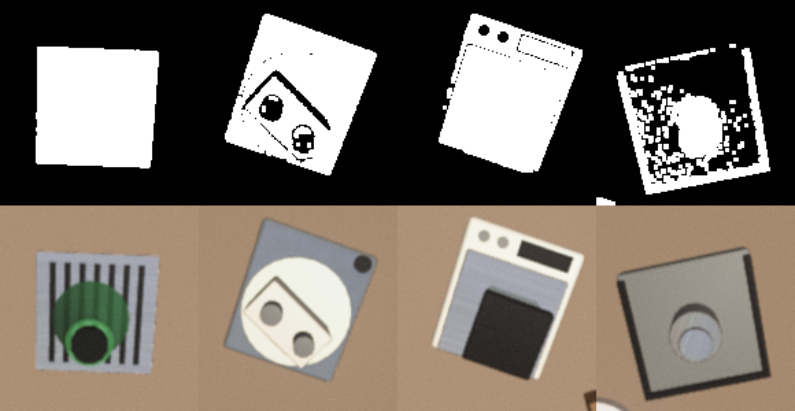

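Masks match the stated sizes: drain stand 100x100, stirrer 98x112, balance 98x115 and lid 49x50 mm. The top and wrist cameras seem to differ by about 3 mm in y, so I'll cross-check with the cork in all three views, and measure the tall objects.

```bash
cat > m2.py <<'E'
from h import *
import pickle
np.set_printoptions(precision=4,suppress=True)
W={n:pickle.load(open(f'w_{n}.pkl','rb')) for n in('drain','stir','bal','dock')}
T=cam('top');S=cam('scene');pickle.dump((T,S),open('ts.pkl','wb'))
def blob(c,f,z,win=None,name=''):
    im=c['img'].astype(int);m=(f(im[...,0],im[...,1],im[...,2])*255).astype(np.uint8)
    if win: k=np.zeros_like(m);x0,y0,x1,y1=win;k[y0:y1,x0:x1]=m[y0:y1,x0:x1];m=k
    m=cv2.morphologyEx(m,cv2.MORPH_CLOSE,np.ones((5,5)));m=cv2.morphologyEx(m,cv2.MORPH_OPEN,np.ones((3,3)))
    k=max(cv2.findContours(m,3,1)[0],key=cv2.contourArea)[:,0,:]; h=cv2.convexHull(k)[:,0,:]
    P=(ray(c,h,z)*1000).astype(np.float32);(x,y),(w,hh),a=cv2.minAreaRect(P);print(name,'z',z,(round(x/1000,4),round(y/1000,4)),'size',round(w,1),round(hh,1),'ang',round(a,1))
cork=lambda r,g,b:(r-b>60)&(r>95)
for n,c,w,f in[('top',T,(290,120,370,195),lambda r,g,b:(r-b>38)),('scene',S,(250,250,330,325),lambda r,g,b:(r-b>60)),('wrist',W['stir'],(170,270,260,350),lambda r,g,b:(r-b>75))]: blob(c,f,.006,w,'cork '+n)
for z in(.084,.074): blob(W['stir'],lambda r,g,b:(np.minimum(r,b)>232),z,(220,100,350,240),'white')
gr=lambda r,g,b:(g-r>20)
blob(W['drain'],lambda r,g,b:(r<50)&(g<60)&(b<50),.124,(255,175,300,230),'stopper w')
blob(T,lambda r,g,b:(g-r>12),.03,(380,230,450,310),'green top')
blob(W['dock'],lambda r,g,b:(b-r>6),.096,(250,160,310,230),'knob w')
blob(T,lambda r,g,b:(b-r>6),.096,(195,130,225,165),'knob top')
blob(T,lambda r,g,b:np.maximum(r,b)<40,.1,(90,215,137,263),'lid top')
fgT=lambda r,g,b:(r-b)<12
for w,n in[((375,230,450,305),'drainT'),((245,220,320,305),'stirT'),((85,205,165,290),'balT'),((170,110,252,192),'dockT')]: blob(T,fgT,.03,w,n)
E
python3 m2.py
```

```text
cork top z 0.006 (0.6679, -0.1037) size 93.8 92.4 ang 44.6
cork scene z 0.006 (0.669, -0.1034) size 94.6 92.5 ang 46.8
cork wrist z 0.006 (0.6663, -0.1016) size 92.2 90.3 ang 89.9
white z 0.084 (0.443, 0.0073) size 63.5 27.0 ang 42.6
white z 0.074 (0.4443, 0.0079) size 65.6 27.9 ang 42.6
stopper w z 0.124 (0.4521, -0.2534) size 21.6 23.0 ang 90.0
green top z 0.03 (0.4542, -0.2573) size 65.7 63.2 ang 88.6
knob w z 0.096 (0.6692, 0.1262) size 19.1 19.6 ang 90.0
knob top z 0.096 (0.6667, 0.1267) size 22.9 31.7 ang 62.2
lid top z 0.1 (0.4987, 0.2762) size 50.4 48.0 ang 70.1
drainT z 0.03 (0.4515, -0.2504) size 101.6 100.6 ang 88.1
stirT z 0.03 (0.4633, -0.009) size 98.8 113.3 ang 70.7
balT z 0.03 (0.4869, 0.2776) size 104.8 111.6 ang 71.6
dockT z 0.03 (0.68, 0.1322) size 147.7 138.9 ang 2.3
```

```bash
python3 to.py 0.498 0.2785 0.2 70; python3 to.py 0.498 0.2785 0.2 160
```

```text
pos [0.6594 0.1226 0.2689] yaw 90.05 j6 -2.04 clock 4.2 w 1.0
shift [16.13 15.6   6.89] turn [0.001 0.001 0.35 ] rows>= 5
pos [0.6594 0.1226 0.2689] yaw 90.05 j6 -2.04 clock 4.2 w 1.0
shift [16.13 15.6   6.89] turn [-0.000e+00  1.000e-03 -1.221e+00] rows>= 9
```

```bash
python3 -m jog '[[[16.1,15.6,6],[0,0,-1.22],1],[[16.1,15.6,6],[0,0,-1.22],1],[[16.1,15.6,6],[0,0,-1.22],1],[[16.1,15.6,6],[0,0,-1.22],1],[[16.1,15.6,6],[0,0,-1.22],1],[[16.1,15.6,6],[0,0,-1.22],1],[[16.1,15.6,6],[0,0,-1.22],1],[[16.1,15.6,6],[0,0,-1.22],1],[[16.1,15.6,6],[0,0,-1.22],1],[[16.1,15.6,6],[0,0,-1.22],1],[[16.1,15.6,6],[0,0,-1.22],1]]' | grep eef
cat > m3.py <<'E'
from m2f import *
E
python3 - <<'E'
from h import *
c=cam('wrist');im=c['img'];cv2.imwrite('pics/w5.png',im[...,::-1])
E
python3 to.py 0.498 0.2785 0.086 160
```

```text
eef_pos: [0.4988, 0.2782, 0.2085]
pos [0.4989 0.2781 0.2084] yaw 159.74 j6 -1.2 clock 5.35 w 0.998
shift [-0.    0.1  12.24] turn [-0.     0.    -0.004] rows>= 3
```

View pics/w5.png

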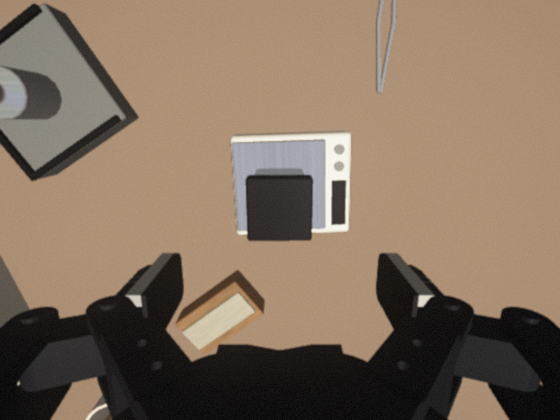

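The lid (247–312, 175–241) is square to the fingers and centred between them (column 279.5 against 280). I'll check its position and the balance from this view.

```bash
python3 - <<'E'
from h import *
c=cam('wrist')
print(ray(c,[(279.5,208.5)],.1), 'lid corners',ray(c,[(247,175),(312.5,175),(312.5,241),(247,241)],.1))
q=ray(c,[(232,134.5),(349.5,132),(348.5,232),(238,235)],.024);print('bal',q,np.linalg.norm(q-np.roll(q,1,0),axis=1),q.mean(0))
E
```

```text
[[0.49816448 0.27888558]] lid corners [[0.51163757 0.24688317]
 [0.46681061 0.26341046]
 [0.48329153 0.3120804 ]
 [0.53063979 0.29461182]]
bal [[0.52224239 0.21593486]
 [0.41833055 0.25179612]
 [0.44828585 0.34622926]
 [0.55460146 0.31044924]] [0.09990034 0.10992588 0.09907037 0.11217495] [0.48586506 0.28110237]
```

```bash
python3 -m jog '[[[0,0.1,4],[0,0,0],1],[[0,0.1,8],[0,0,0],1],[[0,0.1,10.5],[0,0,0],1],[[0,0.1,12.2],[0,0,0],1],[[0,0.1,12.2],[0,0,0],1],[[0,0.1,12.2],[0,0,0],0.5],[[0,0.1,12.2],[0,0,0],0.5],[[0,0.1,12.2],[0,0,0],0.3],[[0,0.1,12.2],[0,0,0],0.3],[[0,0.1,12.2],[0,0,0],0.3],[[0,0.1,12.2],[0,0,0],0.3],[[0,0.1,12.2],[0,0,0],0.3]]' 40
```

```text
clock: 6.6
eef_pos: [0.4988, 0.279, 0.0878]
ee_rot: [0.001, -0.573, 0.82, 0.0]
wrist_force: [-1.2, -1.1, 7.7]
gripper_width: 0.581
finger_force: 41.5
```

```bash
python3 -m jog '[[[0,0,-0.5],[0,0,0],0.3],[[0,0,-1.5],[0,0,0],0.3],[[0,0,-4],[0,0,0],0.3],[[0,0,-8],[0,0,0],0.3],[[0,0,-11],[0,0,0],0.3],[[0,0,-11],[0,0,0],0.3]]' ; python3 to.py 0.668 -0.1025 0.198 90;  python3 to.py 0.668 -0.1025 0.198 160
```

```text
clock: 7.2
eef_pos: [0.4999, 0.2799, 0.2018]
ee_rot: [0.004, -0.573, 0.82, 0.0]
wrist_force: [-0.4, 0.4, -1.9]
gripper_width: 0.579
finger_force: 42.4
pos [0.4999 0.2799 0.2018] yaw 159.92 j6 -1.2 clock 7.2 w 0.579
shift [ 30.15 -28.91   0.28] turn [1.00e-03 9.00e-03 1.22e+00] rows>= 9
pos [0.4999 0.2799 0.2018] yaw 159.92 j6 -1.2 clock 7.2 w 0.579
shift [ 30.15 -28.91   0.28] turn [-0.004  0.007 -0.001] rows>= 9
```

```bash
python3 -m jog '[[[3,-2.9,0],[0,0,0],0.3],[[6.2,-6,0],[0,0,0],0.3],[[9.5,-9.2,0],[0,0,0],0.3],[[12.8,-12.4,0],[0,0,0],0.3],[[16.2,-15.6,0],[0,0,0],0.3],[[19.6,-18.8,0],[0,0,0],0.3],[[22.9,-22,0],[0,0,0],0.3],[[26,-25,0],[0,0,0],0.3],[[28.6,-27.5,0],[0,0,0],0.3],[[30.2,-28.9,0],[0,0,0],0.3],[[30.2,-28.9,0],[0,0,0],0.3],[[30.2,-28.9,0],[0,0,0],0.3]]' ; python3 to.py 0.668 -0.1025 0.065 160
python3 - <<'E'
from h import *
c=cam('wrist');im=c['img'];cv2.imwrite('pics/w6.png',im[...,::-1])
E
```

```text
clock: 8.4
eef_pos: [0.6649, -0.105, 0.1954]
ee_rot: [-0.001, -0.572, 0.82, 0.001]
wrist_force: [0.0, 0.1, -2.8]
gripper_width: 0.578
finger_force: 42.7
pos [ 0.6649 -0.105   0.1954] yaw 159.8 j6 -0.48 clock 8.4 w 0.578
shift [-0.35 -0.22 13.04] turn [ 0.002 -0.    -0.004] rows>= 3
```

View pics/w6.png

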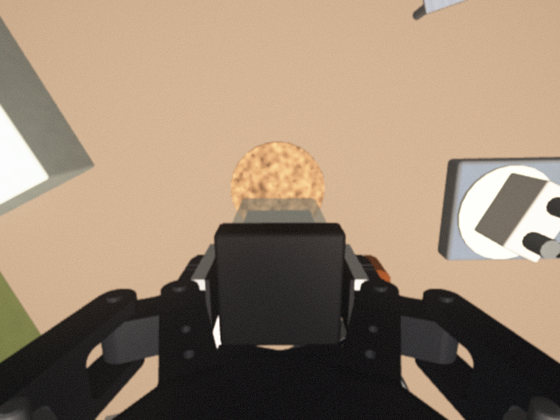

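The jar hangs level in the grip and the cork (column 278) lines up with the fingers (280). Lowering it.

```bash
python3 -m jog '[[[-0.2,-0.1,4],[0,0,0],0.3],[[-0.3,-0.2,8],[0,0,0],0.3],[[-0.3,-0.2,11],[0,0,0],0.3],[[-0.3,-0.2,12.2],[0,0,0],0.3],[[-0.3,-0.2,12.5],[0,0,0],0.3],[[-0.3,-0.2,12.6],[0,0,0],0.3],[[-0.3,-0.2,12.6],[0,0,0],0.3]]';python3 -m jog '[[[0,0,0.1],[0,0,0],0.3],[[0,0,0.2],[0,0,0],0.3],[[0,0,0.3],[0,0,0],0.3],[[0,0,0.4],[0,0,0],0.3]]'
```

```text
clock: 9.15
eef_pos: [0.6696, -0.1021, 0.0721]
ee_rot: [0.001, -0.573, 0.82, -0.001]
wrist_force: [-0.4, -0.1, -2.1]
gripper_width: 0.577
finger_force: 42.6
clock: 9.55
eef_pos: [0.6686, -0.1025, 0.0666]
ee_rot: [0.0, -0.573, 0.82, -0.0]
wrist_force: [0.8, 1.1, -2.4]
gripper_width: 0.582
finger_force: 42.6
```

```bash
python3 -m jog '[[[0,0,0.1],[0,0,0],0.3],[[0,0,0.15],[0,0,0],0.3],[[0,0,0.2],[0,0,0],0.3],[[0,0,0.2],[0,0,0],0.3]]';python3 -m jog '[[[0,0,0.05],[0,0,0],0.3],[[0,0,0.1],[0,0,0],0.3],[[0,0,0.1],[0,0,0],0.3]]'
```

```text
clock: 9.95
eef_pos: [0.6684, -0.1024, 0.0642]
ee_rot: [-0.0, -0.573, 0.82, 0.0]
wrist_force: [0.4, -0.1, -2.8]
gripper_width: 0.573
finger_force: 42.6
clock: 10.25
eef_pos: [0.6686, -0.1025, 0.0639]
ee_rot: [0.0, -0.573, 0.82, -0.0]
wrist_force: [-2.8, -0.2, 3.6]
gripper_width: 0.581
finger_force: 43.3
```

```bash
python3 -m jog '[[[0,0,0],[0,0,0],0.6],[[0,0,0],[0,0,0],0.7],[[0,0,0],[0,0,0],0.85],[[0,0,0],[0,0,0],0.9],[[0,0,0],[0,0,0],0.9],[[0,0,-1.5],[0,0,0],0.9],[[0,0,-5],[0,0,0],0.9],[[0,0,-9],[0,0,0],0.9],[[0,0,-13],[0,0,0],0.9],[[0,0,-13],[0,0,0],0.9]]'; python3 to.py 0.669 0.126 0.194 160
```

```text
clock: 11.25
eef_pos: [0.6719, -0.1028, 0.2018]
ee_rot: [0.005, -0.573, 0.819, -0.004]
wrist_force: [0.7, 0.8, -0.4]
gripper_width: 0.898
finger_force: 0.0
pos [ 0.6719 -0.1028  0.2018] yaw 159.94 j6 -0.49 clock 11.25 w 0.898
shift [-21.39   8.12   0.76] turn [-0.011  0.003 -0.001] rows>= 5
```

```bash
python3 -m jog '[[[-3,1.1,0],[0,0,0],0.8],[[-7.5,2.7,0],[0,0,0],0.75],[[-12,4.4,0],[0,0,0],0.75],[[-16.5,6,0],[0,0,0],0.75],[[-20,7.3,0],[0,0,0],0.75],[[-21.5,7.8,0],[0,0,0],0.75],[[-21.5,7.8,0],[0,0,0],0.75],[[-21.5,7.8,0],[0,0,0],0.75],[[-21.5,7.8,0],[0,0,0],0.75]]'; 
python3 - <<'E'
from h import *
c=cam('wrist');im=c['img'];cv2.imwrite('pics/w7.png',im[...,::-1])
im=im.astype(int);m=np.zeros(im.shape[:2],np.uint8);m[120:330,190:380]=((im[...,2]-im[...,0]>6)*255)[120:330,190:380]
n,l,st,ce=cv2.connectedComponentsWithStats(m)
for i in range(1,n):
    if st[i,4]>150: print(st[i],ce[i],ray(c,ce[i],.096))
E
python3 to.py 0.669 0.126 0.06 160
```

```text
clock: 12.15
eef_pos: [0.6692, 0.1251, 0.1936]
ee_rot: [0.0, -0.572, 0.82, -0.0]
wrist_force: [0.8, 0.5, 0.6]
gripper_width: 0.75
finger_force: 0.0
[262 198  31  29 674] [277.12759644 211.95845697] [[0.66992475 0.1248683 ]]
pos [0.6692 0.1249 0.1936] yaw 159.81 j6 -0.82 clock 12.2 w 0.751
shift [-0.09  0.06 13.36] turn [-0.     0.    -0.003] rows>= 3
```

View pics/w7.png

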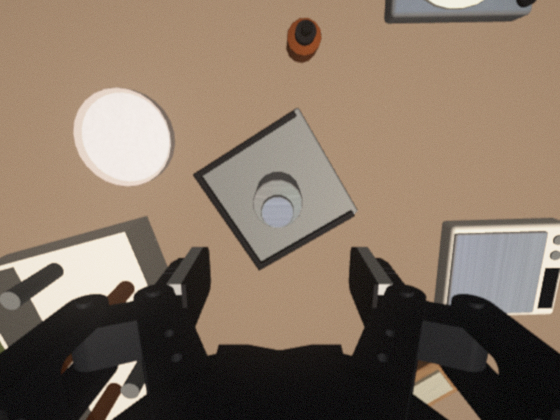

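```bash
python3 - <<'E'
from h import *
c=cam('wrist')
for z in(.03,.036):
    q=ray(c,[(298,108.5),(356.5,213),(260,269.5),(194,174.5)],z);print('dock',z,q.mean(0),np.linalg.norm(q-np.roll(q,1,0),axis=1))
E
python3 -m jog '[[[-0.1,0.1,3.5],[0,0,0],0.75],[[-0.1,0.1,8],[0,0,0],0.75],[[-0.1,0.1,11.5],[0,0,0],0.75],[[-0.1,0.1,13],[0,0,0],0.75],[[-0.1,0.1,13.3],[0,0,0],0.75],[[-0.1,0.1,13.3],[0,0,0],0.5],[[-0.1,0.1,13.3],[0,0,0],0.3],[[-0.1,0.1,13.3],[0,0,0],0.3],[[-0.1,0.1,13.3],[0,0,0],0.3],[[-0.1,0.1,13.3],[0,0,0],0.3],[[-0.1,0.1,13.3],[0,0,0],0.3]]' 60
```

```text
dock 0.03 [0.67102787 0.12663427] [0.10899398 0.10866164 0.10735689 0.1101739 ]
dock 0.036 [0.67051603 0.12534316] [0.10672723 0.1064018  0.10512419 0.10788261]
clock: 13.35
eef_pos: [0.6704, 0.1279, 0.0629]
ee_rot: [0.002, -0.573, 0.82, -0.001]
wrist_force: [1.8, -1.1, 6.4]
gripper_width: 0.449
finger_force: 62.0
```

```bash
python3 -m jog '[[[0,0,0],[0,0,0],0.3],[[0,0,0],[0,0,0],0.3]]'; python3 -m jog '[[[0,0,-0.5],[0,0,0],0.3],[[0,0,-1.5],[0,0,0],0.3],[[0,0,-4],[0,0,0],0.3],[[0,0,-8],[0,0,0],0.3],[[0,0,-11],[0,0,0],0.3],[[0,0,-12],[0,0,0],0.3],[[0,0,-12],[0,0,0],0.3],[[0,0,-12],[0,0,0],0.3]]'
python3 - <<'E'
from h import *
import pickle
np.set_printoptions(precision=4,suppress=True)
c=cam('top');im=c['img'].astype(int);pickle.dump(c,open('t2.pkl','wb'))
m=np.zeros(im.shape[:2],np.uint8);m[205:290,85:170]=((im[...,0]-im[...,2]<12)*255)[205:290,85:170]
m=cv2.morphologyEx(m,cv2.MORPH_OPEN,np.ones((3,3)));k=max(cv2.findContours(m,0,1)[0],key=cv2.contourArea)[:,0,:]
for z in(.024,.03):print(cv2.minAreaRect((ray(c,k,z)*1000).astype(np.float32)))
p=np.zeros_like(m);p[205:290,85:170]=((im[...,2]-im[...,0]>6)*255)[205:290,85:170]
p=cv2.morphologyEx(p,cv2.MORPH_OPEN,np.ones((3,3)));k=max(cv2.findContours(p,0,1)[0],key=cv2.contourArea)[:,0,:]
print('pan',cv2.minAreaRect((ray(c,k,.03)*1000).astype(np.float32)))
E
python3 to.py 0.494 0.2775 0.18 160
```

```text
clock: 13.55
eef_pos: [0.6704, 0.1279, 0.0629]
ee_rot: [0.002, -0.573, 0.819, -0.001]
wrist_force: [1.8, -0.9, 7.1]
gripper_width: 0.445
finger_force: 62.0
clock: 14.35
eef_pos: [0.6672, 0.1274, 0.1783]
ee_rot: [-0.001, -0.573, 0.82, 0.001]
wrist_force: [-0.6, 1.0, -6.7]
gripper_width: 0.446
finger_force: 61.9
((486.51690673828125, 277.5619812011719), (101.71456909179688, 112.32979583740234), 71.61054992675781)
((486.3641052246094, 275.88104248046875), (101.07341766357422, 111.62174224853516), 71.61054229736328)
pan ((498.130126953125, 276.14093017578125), (86.13770294189453, 84.80564880371094), 71.63308715820312)
pos [0.6671 0.1273 0.1777] yaw 159.86 j6 -0.83 clock 14.4 w 0.447
shift [-8.15 21.42 -0.17] turn [ 0.003 -0.002 -0.002] rows>= 5
```

```bash
python3 -m jog '[[[-1,2.6,0],[0,0,0],0.3],[[-2.4,6.2,0],[0,0,0],0.3],[[-3.9,10,0],[0,0,0],0.3],[[-5.3,13.8,0],[0,0,0],0.3],[[-6.8,17.6,0],[0,0,0],0.3],[[-7.9,20.3,0],[0,0,0],0.3],[[-8.2,21.4,0],[0,0,0],0.3],[[-8.2,21.4,0],[0,0,0],0.3],[[-8.2,21.4,0],[0,0,0],0.3],[[-8.2,21.4,0],[0,0,0],0.3]]'
python3 - <<'E'
from h import *
np.set_printoptions(precision=4,suppress=True)
c=cam('wrist');cv2.imwrite('pics/w8.png',c['img'][...,::-1])
E
python3 to.py 0.496 0.277 0.065 160
```

```text
clock: 15.4
eef_pos: [0.4963, 0.2774, 0.1796]
ee_rot: [-0.001, -0.572, 0.82, -0.0]
wrist_force: [-0.1, 0.2, -6.5]
gripper_width: 0.447
finger_force: 62.3
pos [0.4963 0.2773 0.1797] yaw 159.82 j6 -1.21 clock 15.45 w 0.449
shift [ 0.03  0.02 11.47] turn [ 0.    -0.001 -0.003] rows>= 3
```

View pics/w8.png

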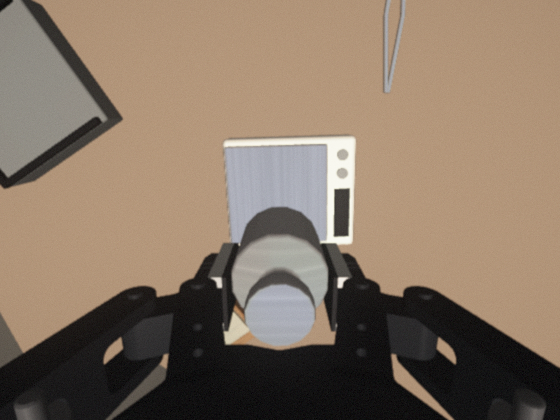

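```bash
python3 - <<'E'
from h import *
c=cam('wrist');q=ray(c,[(226,147),(327,144),(327.5,241),(231,243)],.03);print(q,q.mean(0),np.linalg.norm(q-np.roll(q,1,0),axis=1))
E
```

```text
[[0.52308891 0.22303219]
 [0.4427045  0.24989376]
 [0.469045   0.33255825]
 [0.55191639 0.30416382]] [0.4966887  0.27741201] [0.0861009  0.08475375 0.08675967 0.08760086]
```

```bash
python3 -m jog '[[[0,0,2],[0,0,0],0.3],[[0,0,5],[0,0,0],0.3],[[0,0,8],[0,0,0],0.3],[[0,0,10],[0,0,0],0.3],[[0,0,10.8],[0,0,0],0.3],[[0,0,11],[0,0,0],0.3],[[0,0,11.2],[0,0,0],0.3],[[0,0,11.2],[0,0,0],0.3]]';python3 -m jog '[[[0,0,0.1],[0,0,0],0.3],[[0,0,0.2],[0,0,0],0.3],[[0,0,0.3],[0,0,0],0.3],[[0,0,0.3],[0,0,0],0.3]]'
```

```text
clock: 16.3
eef_pos: [0.4965, 0.2786, 0.0692]
ee_rot: [0.001, -0.573, 0.82, 0.0]
wrist_force: [0.3, 0.4, -6.4]
gripper_width: 0.447
finger_force: 62.3
clock: 16.7
eef_pos: [0.4958, 0.2782, 0.0654]
ee_rot: [0.0, -0.573, 0.82, 0.0]
wrist_force: [0.3, -0.5, -5.6]
gripper_width: 0.444
finger_force: 62.3
```

```bash
python3 -m jog '[[[0,0,0.05],[0,0,0],0.3],[[0,0,0.1],[0,0,0],0.3],[[0,0,0.1],[0,0,0],0.3]]'
```

```text
clock: 17.0
eef_pos: [0.4958, 0.2781, 0.0642]
ee_rot: [-0.0, -0.573, 0.82, -0.0]
wrist_force: [0.7, 0.7, -5.7]
gripper_width: 0.442
finger_force: 62.3
```

```bash
python3 -m jog '[[[0,0,0.05],[0,0,0],0.3],[[0,0,0.1],[0,0,0],0.3],[[0,0,0.1],[0,0,0],0.3]]';  python3 -m jog '[[[0,0,0.05],[0,0,0],0.3],[[0,0,0.05],[0,0,0],0.3]]'
```

```text
clock: 17.3
eef_pos: [0.4958, 0.2781, 0.0632]
ee_rot: [-0.0, -0.573, 0.82, -0.0]
wrist_force: [-0.9, -0.5, -6.2]
gripper_width: 0.448
finger_force: 62.3
clock: 17.5
eef_pos: [0.4959, 0.2782, 0.063]
ee_rot: [0.0, -0.573, 0.82, -0.0]
wrist_force: [0.0, -1.2, -3.9]
gripper_width: 0.445
finger_force: 62.7
```

```bash
python3 -m jog '[[[0,0,0.05],[0,0,0],0.3],[[0,0,0.05],[0,0,0],0.45],[[0,0,0.05],[0,0,0],0.5],[[0,0,0.05],[0,0,0],0.6],[[0,0,0.05],[0,0,0],0.75],[[0,0,0.05],[0,0,0],0.75],[[0,0,-1],[0,0,0],0.75],[[0,0,-4],[0,0,0],0.75],[[0,0,-8],[0,0,0],0.75],[[0,0,-12],[0,0,0],0.75],[[0,0,-13],[0,0,0],0.75],[[0,0,-13],[0,0,0],0.75]]'
python3 - <<'E'
from h import *
import pickle
c=pickle.load(open('w_stir.pkl','rb'));q=ray(c,[(263,179),(286,201)],.094);print('w',q,q.mean(0),np.linalg.norm(q[0]-q[1]),np.rad2deg(np.arctan2(*(q[1]-q[0])[::-1])))
c=pickle.load(open('t2.pkl','rb'));q=ray(c,[(436/2.16+80,305/2.16+110),(464/2.16+80,333/2.16+110)],.094);print('t',q,q.mean(0),np.linalg.norm(q[0]-q[1]),np.rad2deg(np.arctan2(*(q[1]-q[0])[::-1])))
E
python3 to.py 0.471 -0.016 0.2 135
```

```text
clock: 18.7
eef_pos: [0.4967, 0.279, 0.1958]
ee_rot: [0.003, -0.573, 0.82, 0.0]
wrist_force: [-0.3, -0.3, 0.1]
gripper_width: 0.753
finger_force: 0.0
w [[ 0.45843959 -0.02655523]
 [ 0.47974528 -0.0049021 ]] [ 0.46909243 -0.01572867] 0.030377472572962357 45.463383019866136
t [[ 0.48203123 -0.00716443]
 [ 0.45972132 -0.0295396 ]] [ 0.47087628 -0.01835202] 0.03159715936692419 -134.91632679006648
pos [0.4967 0.279  0.1958] yaw 159.9 j6 -1.21 clock 18.7 w 0.753
shift [28.58 -7.72 -0.54] turn [-0.001  0.005  0.435] rows>= 6
```

```bash
python3 -m jog '[[[3,-0.8,0],[0,0,0.06],0.75],[[7.5,-2,0],[0,0,0.15],0.75],[[12,-3.2,0],[0,0,0.25],0.75],[[16.5,-4.4,0],[0,0,0.35],0.75],[[21,-5.6,0],[0,0,0.43],0.75],[[25,-6.7,0],[0,0,0.435],0.75],[[27.8,-7.4,0],[0,0,0.435],0.75],[[28.6,-7.6,0],[0,0,0.435],0.75],[[28.6,-7.6,0],[0,0,0.435],0.75],[[28.6,-7.6,0],[0,0,0.435],0.75],[[28.6,-7.6,0],[0,0,0.435],0.75]]'
python3 - <<'E'
from h import *
c=cam('wrist');cv2.imwrite('pics/w9.png',c['img'][...,::-1])
E
python3 to.py 0.47 -0.0165 0.058 135
```

```text
clock: 19.8
eef_pos: [0.469, -0.0157, 0.1925]
ee_rot: [-0.0, -0.383, 0.924, 0.0]
wrist_force: [0.0, 1.1, 0.6]
gripper_width: 0.75
finger_force: 0.0
pos [ 0.469  -0.0156  0.1925] yaw 135.04 j6 -1.17 clock 19.85 w 0.751
shift [-1.000e-02 -1.400e-01  1.345e+01] turn [ 0.    -0.     0.001] rows>= 3
```

View pics/w9.png

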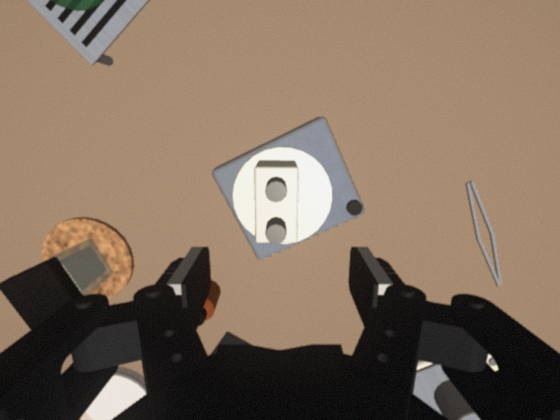

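```bash
python3 - <<'E'
from h import *
c=cam('wrist');q=ray(c,[(275.5,189),(275.5,232.5)],.094);print(q.mean(0),np.linalg.norm(q[0]-q[1]),c['cx']);print('plate',ray(c,(283,195),.03),ray(c,[(233,195),(333,195),(283,147),(283,243)],.03))
E
python3 -m jog '[[[0,-0.15,3.5],[0,0,0],0.75],[[0,-0.15,7.5],[0,0,0],0.75],[[0,-0.15,11],[0,0,0],0.75],[[0,-0.15,13],[0,0,0],0.75],[[0,-0.15,13.4],[0,0,0],0.75],[[0,-0.15,13.4],[0,0,0],0.5],[[0,-0.15,13.4],[0,0,0],0.3],[[0,-0.15,13.4],[0,0,0],0.2],[[0,-0.15,13.4],[0,0,0],0.2],[[0,-0.15,13.4],[0,0,0],0.2],[[0,-0.15,13.4],[0,0,0],0.2],[[0,-0.15,13.4],[0,0,0],0.2]]' 40
```

```text
[ 0.46966692 -0.01733765] 0.032538499199152 279.30287290098727
plate [[ 0.46740414 -0.01082613]] [[ 0.49971279 -0.04308212]
 [ 0.43508127  0.02144406]
 [ 0.43691754 -0.04156285]
 [ 0.50038288  0.02242319]]
clock: 21.1
eef_pos: [0.4708, -0.0172, 0.0601]
ee_rot: [0.001, -0.383, 0.924, -0.0]
wrist_force: [-1.4, 2.9, 7.1]
gripper_width: 0.391
finger_force: 41.2
```

```bash
python3 -m jog '[[[0,0,-0.5],[0,0,0],0.2],[[0,0,-1.5],[0,0,0],0.2],[[0,0,-4],[0,0,0],0.2],[[0,0,-8],[0,0,0],0.2],[[0,0,-11],[0,0,0],0.2],[[0,0,-12],[0,0,0],0.2],[[0,0,-12],[0,0,0],0.2],[[0,0,-12],[0,0,0],0.2]]'; python3 to.py 0.671 0.126 0.18 101.5
python3 -m jog '[[[-3,-0.5,0],[0,0,0.06],0.2],[[-7,-1.2,0],[0,0,0.16],0.2],[[-11,-1.9,0],[0,0,0.27],0.2],[[-15,-2.5,0],[0,0,0.38],0.2],[[-19,-3.2,0],[0,0,0.49],0.2],[[-22.5,-3.8,0],[0,0,0.56],0.2],[[-24.3,-4.1,0],[0,0,0.585],0.2],[[-24.3,-4.1,0],[0,0,0.585],0.2],[[-24.3,-4.1,0],[0,0,0.585],0.2],[[-24.3,-4.1,0],[0,0,0.585],0.2]]'; python3 to.py 0.671 0.126 0.065 101.5
python3 - <<'E'
from h import *
c=cam('wrist');cv2.imwrite('pics/w10.png',c['img'][...,::-1])
E
```

```text
clock: 21.9
eef_pos: [0.4691, -0.0177, 0.1781]
ee_rot: [-0.0, -0.382, 0.924, 0.0]
wrist_force: [-0.6, -0.1, -1.8]
gripper_width: 0.394
finger_force: 40.2
pos [ 0.4691 -0.0177  0.1781] yaw 134.94 j6 -1.17 clock 21.9 w 0.394
shift [-24.44  -4.08  -0.21] turn [ 0.001 -0.001  0.584] rows>= 5
clock: 22.9
eef_pos: [0.6698, 0.1245, 0.1775]
ee_rot: [-0.001, -0.1, 0.995, -0.0]
wrist_force: [0.2, -0.5, -0.1]
gripper_width: 0.395
finger_force: 40.1
pos [0.6698 0.1245 0.1775] yaw 101.45 j6 -1.84 clock 22.9 w 0.395
shift [-0.18  0.13 11.25] turn [-0.    -0.002 -0.001] rows>= 3
```

View pics/w10.png

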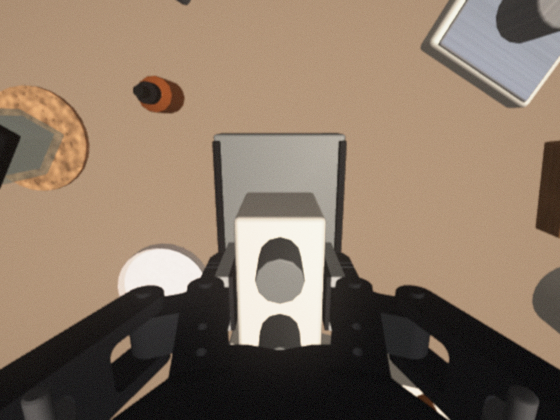

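The block hangs straight between the fences (214 and 346, middle 280). Lowering it.

```bash
python3 -m jog '[[[-0.1,0,2],[0,0,0],0.2],[[-0.15,0.1,5],[0,0,0],0.2],[[-0.15,0.1,8],[0,0,0],0.2],[[-0.15,0.1,10.2],[0,0,0],0.2],[[-0.15,0.1,11],[0,0,0],0.2],[[-0.15,0.1,11.3],[0,0,0],0.2],[[-0.15,0.1,11.3],[0,0,0],0.2]]';python3 -m jog '[[[0,0,0.1],[0,0,0],0.2],[[0,0,0.2],[0,0,0],0.2],[[0,0,0.3],[0,0,0],0.2],[[0,0,0.3],[0,0,0],0.2]]'; python3 -m jog '[[[0,0,0.05],[0,0,0],0.2],[[0,0,0.1],[0,0,0],0.2],[[0,0,0.1],[0,0,0],0.2]]'
```

```text
clock: 23.65
eef_pos: [0.6725, 0.1264, 0.0667]
ee_rot: [0.001, -0.1, 0.995, 0.0]
wrist_force: [0.3, -0.1, -1.3]
gripper_width: 0.393
finger_force: 40.1
clock: 24.05
eef_pos: [0.6721, 0.1264, 0.0631]
ee_rot: [0.0, -0.1, 0.995, 0.0]
wrist_force: [-0.3, 0.3, -2.2]
gripper_width: 0.389
finger_force: 40.1
clock: 24.35
eef_pos: [0.672, 0.1264, 0.0617]
ee_rot: [-0.0, -0.1, 0.995, -0.0]
wrist_force: [-0.1, -0.5, -1.2]
gripper_width: 0.393
finger_force: 40.1
```

```bash
python3 -m jog '[[[0,0,0.05],[0,0,0],0.2],[[0,0,0.1],[0,0,0],0.2],[[0,0,0.1],[0,0,0],0.2]]'; python3 -m jog '[[[0,0,0.05],[0,0,0],0.2],[[0,0,0.05],[0,0,0],0.2]]'
```

```text
clock: 24.65
eef_pos: [0.672, 0.1264, 0.0607]
ee_rot: [-0.0, -0.1, 0.995, -0.0]
wrist_force: [-0.1, 0.1, -0.9]
gripper_width: 0.391
finger_force: 40.1
clock: 24.85
eef_pos: [0.6721, 0.1264, 0.0603]
ee_rot: [-0.0, -0.1, 0.995, -0.0]
wrist_force: [-0.4, 0.1, -1.2]
gripper_width: 0.392
finger_force: 40.1
```

```bash
python3 -m jog '[[[0,0,0.05],[0,0,0],0.2],[[0,0,0.08],[0,0,0],0.2],[[0,0,0.08],[0,0,0],0.2]]'
```

```text
clock: 25.15
eef_pos: [0.6721, 0.1264, 0.0601]
ee_rot: [0.0, -0.1, 0.995, -0.0]
wrist_force: [-3.4, -0.1, 5.5]
gripper_width: 0.393
finger_force: 40.9
```

```bash
python3 -m jog '[[[0,0,0],[0,0,0],0.42],[[0,0,0],[0,0,0],0.5],[[0,0,0],[0,0,0],0.6],[[0,0,0],[0,0,0],0.6],[[0,0,-0.8],[0,0,0],0.6],[[0,0,-2.5],[0,0,0],0.6],[[0,0,-6],[0,0,0],0.6],[[0,0,-10],[0,0,0],0.6],[[0,0,-13.5],[0,0,0],0.75],[[0,0,-13.5],[0,0,0],0.75],[[0,0,-13.5],[0,0,0],0.75]]'; python3 to.py 0.454 -0.254 0.195 90
```

```text
clock: 26.25
eef_pos: [0.6724, 0.1266, 0.1962]
ee_rot: [0.001, -0.1, 0.995, 0.001]
wrist_force: [0.1, 0.4, -0.7]
gripper_width: 0.748
finger_force: 0.0
pos [0.6724 0.1266 0.1962] yaw 101.44 j6 -1.84 clock 26.25 w 0.748
shift [ 2.896e+01 -3.297e+01  1.000e-02] turn [0.001 0.003 0.2  ] rows>= 9
```

```bash
python3 -m jog '[[[2.6,-3,0],[0,0,0.02],0.75],[[5.8,-6.6,0],[0,0,0.04],0.75],[[9,-10.2,0],[0,0,0.06],0.75],[[12.2,-13.9,0],[0,0,0.08],0.75],[[15.4,-17.5,0],[0,0,0.1],0.75],[[18.6,-21.2,0],[0,0,0.13],0.75],[[21.8,-24.8,0],[0,0,0.16],0.75],[[25,-28.5,0],[0,0,0.18],0.75],[[27.6,-31.4,0],[0,0,0.2],0.75],[[29,-33,0],[0,0,0.2],0.75],[[29,-33,0],[0,0,0.2],0.75],[[29,-33,0],[0,0,0.2],0.75]]' | grep eef
python3 -m jog '[[[0,0,0],[0,0,0],0.75],[[0,0,0],[0,0,0],0.75]]' | grep eef
python3 - <<'E'
from h import *
c=cam('wrist');cv2.imwrite('pics/w11.png',c['img'][...,::-1])
im=c['img'].astype(int);r,g,b=im[...,0],im[...,1],im[...,2]
m=np.zeros(r.shape,np.uint8);m[150:300,220:340]=((r<50)&(g<60)&(b<50))[150:300,220:340]
m=cv2.morphologyEx(m,cv2.MORPH_OPEN,np.ones((5,5)))
n,l,st,ce=cv2.connectedComponentsWithStats(m)
for i in range(1,n):
    if st[i,4]>200: print(st[i],ce[i],ray(c,ce[i],.124))
E
python3 to.py 0.454 -0.254 0.092 90
```

```text
eef_pos: [0.4526, -0.2549, 0.1937]
eef_pos: [0.4537, -0.2539, 0.1942]
[ 262  205   35   36 1011] [278.78437191 222.70029674] [[ 0.45163393 -0.25336791]]
pos [ 0.4537 -0.2539  0.1943] yaw 90.06 j6 -1.44 clock 27.7 w 0.754
shift [-3.000e-02 -1.000e-02  1.023e+01] turn [ 0.    -0.     0.001] rows>= 3
```

View pics/w11.png

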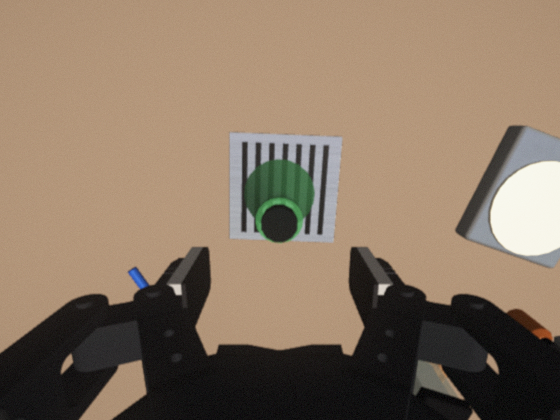

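```bash
python3 -m jog '[[[0.1,0,3.5],[0,0,0],0.75],[[0.1,0,7],[0,0,0],0.75],[[0.1,0,9.5],[0,0,0],0.75],[[0.1,0,10.1],[0,0,0],0.75],[[0.1,0,10.2],[0,0,0],0.75],[[0.1,0,10.2],[0,0,0],0.5],[[0.1,0,10.2],[0,0,0],0.35],[[0.1,0,10.2],[0,0,0],0.2],[[0.1,0,10.2],[0,0,0],0.1],[[0.1,0,10.2],[0,0,0],0.1],[[0.1,0,10.2],[0,0,0],0.1],[[0.1,0,10.2],[0,0,0],0.1]]' 35
python3 -m jog '[[[0,0,0],[0,0,0],0.1],[[0,0,0],[0,0,0],0.1]]'
```

```text
clock: 28.9
eef_pos: [0.4534, -0.2547, 0.0939]
ee_rot: [0.001, -0.0, 1.0, -0.0]
wrist_force: [-0.5, 1.9, 6.2]
gripper_width: 0.353
finger_force: 34.1
clock: 29.1
eef_pos: [0.4534, -0.2547, 0.0939]
ee_rot: [0.001, -0.0, 1.0, -0.0]
wrist_force: [-1.4, 2.2, 6.7]
gripper_width: 0.351
finger_force: 34.1
```

The opening of 0.351 (about 30 mm) means the tips touch the cone below the 27 mm neck. I'll regrip 4 mm higher.

```bash
python3 -m jog '[[[0,0,0],[0,0,0],0.4],[[0,0,0],[0,0,0],0.5],[[0,0,0],[0,0,0],0.5],[[0,0,-0.4],[0,0,0],0.5],[[0,0,-0.4],[0,0,0],0.5],[[0,0,-0.4],[0,0,0],0.35],[[0,0,-0.4],[0,0,0],0.2],[[0,0,-0.4],[0,0,0],0.1],[[0,0,-0.4],[0,0,0],0.1],[[0,0,-0.4],[0,0,0],0.1],[[0,0,-0.4],[0,0,0],0.1]]' 35
```

```text
clock: 30.2
eef_pos: [0.4526, -0.2546, 0.0968]
ee_rot: [0.0, 0.0, 1.0, -0.0]
wrist_force: [-0.1, 1.7, 4.9]
gripper_width: 0.346
finger_force: 34.2
```

```bash
python3 -m jog '[[[0,0,-0.3],[0,0,0],0.1],[[0,0,-1],[0,0,0],0.1],[[0,0,-2.5],[0,0,0],0.1],[[0,0,-5],[0,0,0],0.1],[[0,0,-8],[0,0,0],0.1],[[0,0,-9.5],[0,0,0],0.1],[[0,0,-9.5],[0,0,0],0.1],[[0,0,-9.5],[0,0,0],0.1],[[0,0,-9.5],[0,0,0],0.1]]'; python3 to.py 0.468 -0.0105 0.19 90
python3 - <<'E'
from h import *
import pickle
c=cam('scene');pickle.dump(c,open('s2.pkl','wb'));im=c['img'].astype(int);m=((im[...,1]-im[...,0]>15)*255).astype(np.uint8);m[:150]=0
m=cv2.morphologyEx(m,cv2.MORPH_OPEN,np.ones((3,3)));k=max(cv2.findContours(m,0,1)[0],key=cv2.contourArea);print(cv2.boundingRect(k),cv2.fitEllipse(k),'TCP at',proj(c,[manip.state()['eef_pos'],manip.state()['eef_pos']-np.array([0,0,.067])]))
E
```

```text
clock: 31.1
eef_pos: [0.4516, -0.2544, 0.1904]
ee_rot: [-0.001, 0.0, 1.0, 0.0]
wrist_force: [-0.2, -1.2, -2.1]
gripper_width: 0.352
finger_force: 34.7
pos [ 0.4516 -0.2544  0.1904] yaw 89.97 j6 -1.44 clock 31.1 w 0.352
shift [-1.63 24.39  0.05] turn [ 0.001 -0.002 -0.001] rows>= 5
(116, 186, 38, 53) ((133.5249481201172, 216.21859741210938), (35.08201217651367, 49.90369415283203), 172.13475036621094) TCP at [[125.55827867 197.18606785]
 [133.77277644 223.52724931]]
```

```bash
python3 -m jog '[[[-0.2,2,0],[0,0,0],0.1],[[-0.4,5,0],[0,0,0],0.1],[[-0.6,9,0],[0,0,0],0.1],[[-0.9,13,0],[0,0,0],0.1],[[-1.1,17,0],[0,0,0],0.1],[[-1.3,21,0],[0,0,0],0.1],[[-1.4,23.5,0],[0,0,0],0.1],[[-1.5,24.3,0],[0,0,0],0.1],[[-1.5,24.3,0],[0,0,0],0.1],[[-1.5,24.3,0],[0,0,0],0.1],[[-1.5,24.3,0],[0,0,0],0.1]]'
python3 - <<'E'
from h import *
c=cam('wrist');cv2.imwrite('pics/w12.png',c['img'][...,::-1])
E
python3 to.py 0.468 -0.0105 0.103 90
```

```text
clock: 32.25
eef_pos: [0.4671, -0.0125, 0.1912]
ee_rot: [-0.0, 0.001, 1.0, -0.0]
wrist_force: [-0.4, 0.6, -0.5]
gripper_width: 0.348
finger_force: 34.9
pos [ 0.4672 -0.0126  0.1913] yaw 89.91 j6 -1.97 clock 32.3 w 0.349
shift [-0.08  0.21  8.83] turn [-0.    -0.001 -0.002] rows>= 2
```

View pics/w12.png

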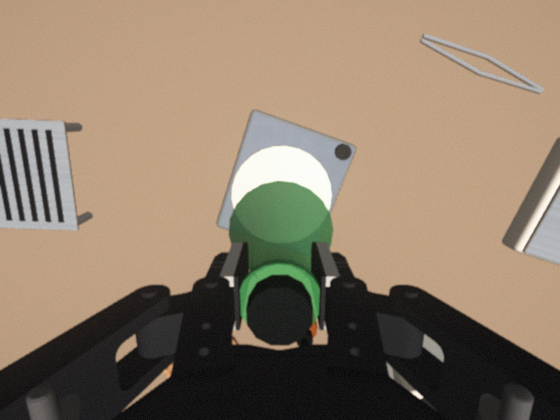

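```bash
python3 -m jog '[[[0,0.1,1.5],[0,0,0],0.1],[[-0.1,0.2,4],[0,0,0],0.1],[[-0.1,0.2,6.5],[0,0,0],0.1],[[-0.1,0.2,8],[0,0,0],0.1],[[-0.1,0.2,8.7],[0,0,0],0.1],[[-0.1,0.2,9],[0,0,0],0.1],[[-0.1,0.2,9],[0,0,0],0.1]]';python3 -m jog '[[[0,0,0.1],[0,0,0],0.1],[[0,0,0.15],[0,0,0],0.1],[[0,0,0.2],[0,0,0],0.1],[[0,0,0.2],[0,0,0],0.1]]'; python3 -m jog '[[[0,0,0.05],[0,0,0],0.1],[[0,0,0.1],[0,0,0],0.1],[[0,0,0.1],[0,0,0],0.1]]'
```

```text
clock: 33.0
eef_pos: [0.4686, -0.0099, 0.1017]
ee_rot: [0.0, 0.0, 1.0, -0.0]
wrist_force: [0.7, -0.2, -0.7]
gripper_width: 0.355
finger_force: 34.9
clock: 33.4
eef_pos: [0.4685, -0.0095, 0.0998]
ee_rot: [0.0, 0.0, 1.0, 0.0]
wrist_force: [-0.6, -0.5, -1.4]
gripper_width: 0.351
finger_force: 34.9
clock: 33.7
eef_pos: [0.4684, -0.0096, 0.0984]
ee_rot: [-0.0, 0.0, 1.0, -0.0]
wrist_force: [-0.4, -0.9, -2.3]
gripper_width: 0.35
finger_force: 34.9
```

```bash
python3 -m jog '[[[0,0,0.05],[0,0,0],0.1],[[0,0,0.1],[0,0,0],0.1],[[0,0,0.1],[0,0,0],0.1]]';  python3 -m jog '[[[0,0,0.05],[0,0,0],0.1],[[0,0,0.05],[0,0,0],0.1]]'; python3 -m jog '[[[0,0,0.05],[0,0,0],0.1],[[0,0,0.05],[0,0,0],0.1]]'
```

```text
clock: 34.0
eef_pos: [0.4683, -0.0096, 0.0974]
ee_rot: [-0.0, 0.0, 1.0, -0.0]
wrist_force: [0.3, 0.0, -0.8]
gripper_width: 0.346
finger_force: 34.9
clock: 34.2
eef_pos: [0.4685, -0.0096, 0.097]
ee_rot: [0.0, 0.0, 1.0, 0.0]
wrist_force: [-1.2, 0.9, -0.5]
gripper_width: 0.35
finger_force: 34.9
clock: 34.4
eef_pos: [0.4688, -0.0094, 0.0969]
ee_rot: [0.0, -0.0, 1.0, 0.0]
wrist_force: [-1.2, 0.4, 2.9]
gripper_width: 0.353
finger_force: 35.1
```

```bash
python3 -m jog '[[[0,0,0],[0,0,0],0.4],[[0,0,0],[0,0,0],0.5],[[0,0,0],[0,0,0],0.65],[[0,0,0],[0,0,0],0.65],[[0,0,-1],[0,0,0],0.65],[[0,0,-3],[0,0,0],0.65],[[0,0,-7],[0,0,0],0.65],[[0,0,-11],[0,0,0],0.8],[[0,0,-12],[0,0,0],0.9],[[0,0,-12],[0,0,0],0.9],[[0,0,-12],[0,0,0],0.9]]'; python3 to.py 0.6686 -0.1025 0.19 160
```

```text
clock: 35.5
eef_pos: [0.468, -0.0096, 0.2163]
ee_rot: [-0.0, 0.0, 1.0, 0.0]
wrist_force: [0.4, 0.1, -0.8]
gripper_width: 0.904
finger_force: 0.0
pos [ 0.468  -0.0096  0.2163] yaw 89.98 j6 -1.97 clock 35.5 w 0.904
shift [-20.07  -9.28   2.62] turn [ 0.     0.    -1.222] rows>= 9
```

```bash
python3 -m jog '[[[-2,-0.9,0],[0,0,-0.13],0.9],[[-5,-2.3,0],[0,0,-0.27],0.9],[[-9,-4.1,0],[0,0,-0.41],0.9],[[-12.5,-5.8,0.5],[0,0,-0.55],0.9],[[-15.5,-7.2,1],[0,0,-0.69],0.9],[[-18,-8.3,1.5],[0,0,-0.83],0.9],[[-19.5,-9,2],[0,0,-0.97],0.9],[[-20.1,-9.3,2.6],[0,0,-1.1],0.9],[[-20.1,-9.3,2.6],[0,0,-1.22],0.9],[[-20.1,-9.3,2.6],[0,0,-1.22],0.9],[[-20.1,-9.3,2.6],[0,0,-1.22],0.9],[[-20.1,-9.3,2.6],[0,0,-1.22],0.9]]' | grep eef
python3 - <<'E'
from h import *
np.set_printoptions(precision=4,suppress=True)
c=cam('wrist');im=c['img'];d=np.zeros(im.shape[:2],np.uint8);d[150:275,225:335]=((im.max(2)<60)*255)[150:275,225:335]
d=cv2.morphologyEx(d,cv2.MORPH_OPEN,np.ones((5,5)));k=max(cv2.findContours(d,0,1)[0],key=cv2.contourArea)[:,0,:];print(cv2.boundingRect(k),cv2.minAreaRect((ray(c,k,.076)*1000).astype(np.float32)))
E
python3 to.py 0.6686 -0.1025 0.062 160
```

```text
eef_pos: [0.6691, -0.1026, 0.1901]
(248, 173, 62, 63) ((668.3018798828125, -103.28691864013672), (49.08586502075195, 47.307701110839844), 69.75289916992188)
pos [ 0.6692 -0.1025  0.1904] yaw 159.78 j6 -0.49 clock 36.75 w 0.901
shift [ 0.02  0.05 12.84] turn [ 0.    -0.    -0.004] rows>= 3
```

Lid at (0.6683, -0.103), 49 x 48 mm, as placed. Grip it.

```bash
python3 -m jog '[[[0,0,4],[0,0,0],0.9],[[0,0,8],[0,0,0],0.9],[[0,0,11],[0,0,0],0.9],[[0,0,12.5],[0,0,0],0.9],[[0,0,12.8],[0,0,0],0.9],[[0,0,12.8],[0,0,0],0.6],[[0,0,12.8],[0,0,0],0.4],[[0,0,12.8],[0,0,0],0.3],[[0,0,12.8],[0,0,0],0.3],[[0,0,12.8],[0,0,0],0.3],[[0,0,12.8],[0,0,0],0.3],[[0,0,12.8],[0,0,0],0.3]]' 40
python3 -m jog '[[[0,0,-0.5],[0,0,0],0.3],[[0,0,-1.5],[0,0,0],0.3],[[0,0,-4],[0,0,0],0.3],[[0,0,-8],[0,0,0],0.3],[[0,0,-11.5],[0,0,0],0.3],[[0,0,-13.5],[0,0,0],0.3],[[0,0,-13.5],[0,0,0],0.3],[[0,0,-13.5],[0,0,0],0.3]]'
python3 - <<'E'
from h import *
c=cam('top');im=c['img'].astype(int);m=np.zeros(im.shape[:2],np.uint8);w=np.s_[230:305,375:450];m[w]=((im[...,0]-im[...,2]<12)*255)[w]
m=cv2.morphologyEx(m,cv2.MORPH_CLOSE,np.ones((5,5)));m=cv2.morphologyEx(m,cv2.MORPH_OPEN,np.ones((3,3)));k=max(cv2.findContours(m,0,1)[0],key=cv2.contourArea)[:,0,:];print('drain top',cv2.minAreaRect((ray(c,k,.03)*1000).astype(np.float32)))
E
python3 to.py 0.4505 -0.25 0.195 178
```

```text
clock: 37.95
eef_pos: [0.6705, -0.1026, 0.0645]
ee_rot: [0.001, -0.573, 0.82, -0.001]
wrist_force: [-2.1, 0.1, 6.7]
gripper_width: 0.579
finger_force: 42.5
clock: 38.75
eef_pos: [0.669, -0.1025, 0.1977]
ee_rot: [0.0, -0.573, 0.82, 0.0]
wrist_force: [-0.3, -0.5, -2.4]
gripper_width: 0.575
finger_force: 42.4
drain top ((451.3734436035156, -250.91506958007812), (99.86198425292969, 100.36982727050781), 87.53899383544922)
pos [ 0.6685 -0.1025  0.1965] yaw 159.87 j6 -0.49 clock 38.8 w 0.573
shift [21.35 15.4   0.18] turn [ 0.002  0.    -0.316] rows>= 6
```

```bash
python3 -m jog '[[[2,1.4,0],[0,0,-0.03],0.3],[[5,3.6,0],[0,0,-0.08],0.3],[[8.5,6.1,0],[0,0,-0.13],0.3],[[12,8.7,0],[0,0,-0.18],0.3],[[15.5,11.2,0],[0,0,-0.23],0.3],[[18.5,13.4,0],[0,0,-0.28],0.3],[[20.6,14.9,0],[0,0,-0.31],0.3],[[21.3,15.4,0],[0,0,-0.316],0.3],[[21.3,15.4,0],[0,0,-0.316],0.3],[[21.3,15.4,0],[0,0,-0.316],0.3],[[21.3,15.4,0],[0,0,-0.316],0.3],[[21.3,15.4,0],[0,0,-0.316],0.3]]'; python3 to.py 0.451 -0.25 0.093 178
```

```text
clock: 40.0
eef_pos: [0.4523, -0.2492, 0.1971]
ee_rot: [-0.0, -0.695, 0.719, 0.0]
wrist_force: [0.5, 0.4, -2.2]
gripper_width: 0.58
finger_force: 42.4
pos [ 0.4523 -0.2492  0.1971] yaw 178.04 j6 0.09 clock 40.0 w 0.58
shift [ 0.09  0.12 10.41] turn [0.001 0.    0.001] rows>= 3
```

```bash
python3 -m jog '[[[0.1,0.1,2],[0,0,0],0.3],[[0.1,0.1,5],[0,0,0],0.3],[[0.1,0.1,8],[0,0,0],0.3],[[0.1,0.1,9.7],[0,0,0],0.3],[[0.1,0.1,10.2],[0,0,0],0.3],[[0.1,0.1,10.4],[0,0,0],0.3],[[0.1,0.1,10.4],[0,0,0],0.3]]';python3 -m jog '[[[0,0,0.1],[0,0,0],0.3],[[0,0,0.2],[0,0,0],0.3],[[0,0,0.3],[0,0,0],0.3],[[0,0,0.3],[0,0,0],0.3]]'; python3 -m jog '[[[0,0,0.05],[0,0,0],0.3],[[0,0,0.1],[0,0,0],0.3],[[0,0,0.1],[0,0,0],0.3]]'
```

```text
clock: 40.7
eef_pos: [0.4513, -0.2506, 0.0941]
ee_rot: [0.0, -0.695, 0.719, -0.0]
wrist_force: [-0.9, 0.2, -1.8]
gripper_width: 0.578
finger_force: 42.4
clock: 41.1
eef_pos: [0.4505, -0.2507, 0.0907]
ee_rot: [0.0, -0.695, 0.719, -0.0]
wrist_force: [0.6, 0.4, -2.7]
gripper_width: 0.579
finger_force: 42.4
clock: 41.4
eef_pos: [0.4504, -0.2507, 0.0894]
ee_rot: [-0.0, -0.695, 0.719, 0.0]
wrist_force: [0.6, -0.2, -2.4]
gripper_width: 0.583
finger_force: 42.4
```

```bash
python3 -m jog '[[[0,0,0.05],[0,0,0],0.3],[[0,0,0.08],[0,0,0],0.3],[[0,0,0.08],[0,0,0],0.3]]';  python3 -m jog '[[[0,0,0.05],[0,0,0],0.3],[[0,0,0.05],[0,0,0],0.3]]'
```

```text
clock: 41.7
eef_pos: [0.4505, -0.2507, 0.0887]
ee_rot: [-0.0, -0.695, 0.719, 0.0]
wrist_force: [0.4, -0.2, -2.2]
gripper_width: 0.574
finger_force: 42.5
clock: 41.9
eef_pos: [0.4505, -0.2508, 0.0886]
ee_rot: [-0.0, -0.695, 0.719, -0.0]
wrist_force: [-2.0, 0.4, 2.6]
gripper_width: 0.579
finger_force: 43.1
```

Contact. Release, back off well clear, and look at the result.

```bash
python3 -m jog '[[[0,0,0],[0,0,0],0.6],[[0,0,0],[0,0,0],0.7],[[0,0,0],[0,0,0],0.85],[[0,0,0],[0,0,0],0.9],[[0,0,-1],[0,0,0],0.9],[[0,0,-3],[0,0,0],0.9],[[0,0,-7],[0,0,0],0.9],[[0,0,-11],[0,0,0],0.9],[[12,0,-13],[0,0,0],0.9],[[17,0,-13],[0,0,0],0.9],[[21,0,-13],[0,0,0],0.9],[[21,0,-13],[0,0,0],0.9]]'
python3 - <<'E'
from h import *
np.set_printoptions(precision=4,suppress=True)
S=cam('scene');T=cam('top')
a=cv2.resize(T['img'][110:310,80:450,::-1],(555,300),interpolation=cv2.INTER_CUBIC);b=cv2.resize(S['img'][80:330,90:430,::-1],(408,300),interpolation=cv2.INTER_CUBIC)
o=np.zeros((600,555,3),np.uint8);o[:300]=a;o[300:,:408]=b;cv2.imwrite('pics/fin.png',o)
# pixels expected if every thing stands exactly on its measured seat centre
for n,(x,y),z in[('weight',(.4967,.2774),.096),('flask',(.468,-.0105),.124),('jar',(.451,-.25),.1),('block',(.671,.126),.094)]:
    u=proj(T,[[x,y,z]])[0];print(n,'in view',(u-[80,110])*1.5)
E
```

```text
clock: 43.1
eef_pos: [0.4435, -0.4513, 0.219]
ee_rot: [0.0, -0.695, 0.719, -0.001]
wrist_force: [2.2, 0.6, 1.1]
gripper_width: 0.898
finger_force: 0.0
weight in view [ 54.0179 198.9429]
flask in view [306.3319 223.8544]
jar in view [514.2223 238.7472]
block in view [189.427   50.4956]
```

View pics/fin.png

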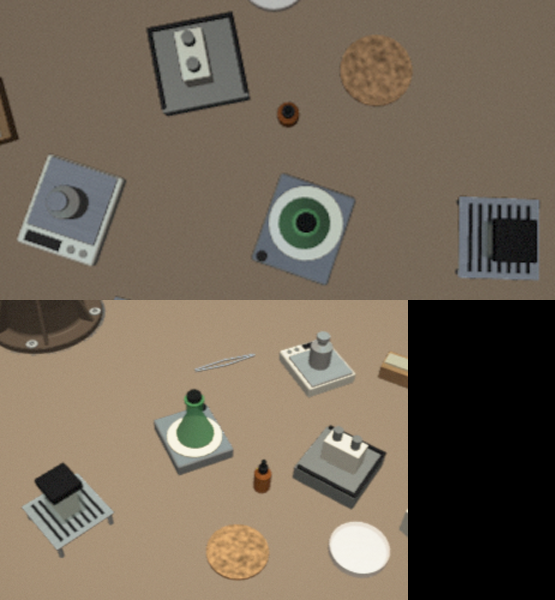

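The final picture shows all four upright on their own seats, the cork empty and the dropper standing. Weight (56,202), flask (306,222), jar (515,241) and block (190,51) are all within about 4 px of the expected centres.

```bash
python3 -c "
from rig import manip;print(manip.hand_in())"
```

```text
the job is handed in; nothing more can be done
None
```

I handed the job in: in the last camera check the weight, flask, jar and tube block each stood upright within a few millimetres of the middle of their own stations, the dropper was still standing where it was, and the clock read about 43 s (limit 128 s).

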